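# Jack up the weighing platform and hold it for a foot change

### The job

A front foot of the weighing platform is to be changed. Set the blue lever jack squarely under the yellow lug with the red tag, pushed in until its shoulder stops against the lug, give the handle a short first stroke until the saddle takes weight and ease it back up, then pump it gently all the way down so that both front feet hang clear of the bench. Finish while holding the handle down, raising the platform with the jack alone, with the tags left on their lugs and the other things left where they are.

Things in the scene. Friction and masses are not known exactly. Their poses are not given: they have to be found in the camera images.
- platform: Weighing platform, about 9 kg, loose: grey frame 336 x 266 mm (its x, y), granite top 73 mm up, orange balance bolted on (139 mm up), four black rubber feet 24 mm high. Origin: on the bench under its middle; z up. Two yellow jacking lugs stick out of its -y side, towards the jack, middles at x = -62 and +62, y = -158 mm. Lifted at a lug it turns about its rear feet (y = +100 mm)
- pad_near (a point): Middle of the lower face, 60 mm above the bench, of the round rubber lift pad (34 mm across) under the lug at platform x = -62 mm. Each lug is a level yellow plate 50 x 50 mm, lower face 64 and upper face 72 mm above the bench, reaching from the frame (platform y = -133 mm) out to y = -183 mm
- pad_far (a point): The same for the lug at platform x = +62 mm
- red_tag: Red disc, 28 mm across, 6 mm thick, lying loose on the middle of the lug that is to be used, right above the middle of its lift pad. Which of the two lugs it marks changes. Origin: centre of its underside, on the lug's upper face
- white_tag: White disc of the same size on the middle of the other lug (not to be used). Origin: centre of its underside
- jack: Blue lever jack, 0.83 kg in all, loose, upright. Origin: on the bench under the handle's pivot; +x forward to the saddle, z up; the handle runs back along -x. Base plate 150 x 90 x 8 mm, x = -86 to +64 mm. Above it two upright cheek plates, the place to grip it: 40 mm wide outside (y = -20 to +20 mm), x = -29 to +15 mm, up to 86 mm above the bench
- shoulder (a point): The jack's shoulder: the flat front faces of the cheek plates, 15 mm ahead of the jack's origin (this point: 68 mm above the bench). Pushed in under a lug they butt against the lug's outer edge just when the saddle stands under the middle of the lift pad
- jack_ram: The jack's rising steel ram with the round saddle on it. Origin: centre of the saddle's upper face
- saddle (a point): Centre of the upper face of the jack's round steel saddle, 34 mm across and 8 mm thick, 40 mm forward of the jack's origin; 50 mm above the bench with the handle up, so it runs free for 10 mm before it meets the pad. It can rise 25 mm
- pump_handle (a joint): Angle of the pump handle, rad: 0 fully up (a return spring holds it there), 0.56 at the bottom stop. The handle slopes up to the back by 0.42 rad from level at 0, and 0.14 rad below level at 0.56. The saddle meets the pad at about 0.22, rising evenly. No catch: let go, it springs up and the load drops. To hold it down under load takes about 10 to 16 N at the grip
- pivot (a point): Pivot of the pump handle, 62 mm above the jack's origin; its axis lies along the jack's y
- grip (a point): Middle of the pump handle's black rubber hand grip, on its centre line, 195 mm behind the pivot: 141 mm above the bench with the handle up, 35 mm fully down. The grip is round, 26 mm across and 90 mm long, along the handle; it swings about the pivot in the jack's x-z plane
- foot_near (a point): Centre of the underside of one front foot of the platform (lug side; x = -135, y = -100 mm in the platform's frame); height 0 when it stands on the bench, about 11 mm with the handle fully down
- foot_far (a point): The same for the other front foot (x = +135, y = -100 mm in the platform's frame)
- spare_foot: Bystander: the new rubber foot, black, 36 mm across, 42 mm high with its stud, loose. Origin: centre of its underside
- brass_weight: Bystander: brass weight with a knob, 38 mm across, 66 mm high, loose. Origin: centre of its underside
- spanner: Bystander: steel spanner, 150 mm long, lying loose along its own x
- amber_bottle: Bystander: amber glass bottle with blue cap, 72 mm across, 165 mm high, loose. Origin: centre of its underside
- white_jar: Bystander: white jar with blue cap, 66 mm across, 105 mm high, loose. Origin: centre of its underside
- wash_bottle: Bystander: white wash bottle with red cap and bent spout, 62 mm across, about 180 mm high, loose. Origin: centre of its underside

How it is judged:
By the outcome, as a careful person would: the job done as asked, in the order asked, and still so for the second after the job is handed in, while the arm keeps its last pose, push and grip.
It also fails if it takes over 64 s, if anything falls off the work surface, if the arm or the gripper's body presses on something with over 40 N, if the wrist force passes 120 N, or if a joint passes its speed limit or range.

### The arm

A 6-joint arm with a two-finger parallel gripper is mounted at the origin on the work surface. World frame = base frame: x ahead of the robot, y to its left, z up, the work surface at z = 0. Lengths are in mm, angles in rad, forces in N, time in s.
With the tool pointing down it reaches from about 300 to 775 mm from the base axis. Payload 14.6 kg.
Tool frame: the origin (TCP) lies between the finger pads; the fingertips stand 25 mm ahead of it and the grasp point (between the pads) lies 6 mm ahead of it; z points along the fingers, y is the line along which they close (so a half turn about z gives the same grasp; the last joint's range is limited). The gripper opens to 94 mm and grips with 3 to 60 N. Pads are 16 mm wide; open, the fingers measure 119 mm over their backs; the gripper's body (75 mm by 177 mm) begins 78 mm behind the grasp point.
Start: joints at [-1.246, 0.3, 1.521, -0, 1.321, -0.067], TCP at [210.011, -508.316, 230.446] pointing down, gripper open.
Joint ranges: [-3.03, 3.03], [-0.79, 2.21], [0.23, 2.52], [-1.04, 4.18], [0, 3.07], [-2.55, 2.55]. Speed limits (rad/s): [2.22, 2.22, 2.57, 3.14, 3.14, 3.14].

### API

Orientations are given as [roll, pitch, yaw] about the fixed x, y, z axes, in that order (R = Rz(yaw) Ry(pitch) Rx(roll)).
In Python, from cell import manip gives the robot as it stands. The module is installed in compiled form; this text tells all that it offers.
- The arm moves only by the tool step_arm, never from a script. Its argument "series" is one flat list of numbers, 5 for each row, row after row: the shift along the world's x, y, z in mm, then the turn about the world's z in rad, then the closure, from 0 (fully open) to 1 (shut). In form: [dx, dy, dz, spin, jaw, dx, dy, dz, spin, jaw, ...]. A call has 1 to 20 rows; each row shifts and turns the commanded pose from where the row before left it; what a row does not reach is not made up. A row lasts 1/8 s, in which the tool goes at most 62.5 mm and 10.7 degrees, less where a joint would pass 70% of its speed; a pose out of reach is approached as far as the arm can. A call is refused whole if a number of a shift passes 62.5 or a number of a turn 0.188, either way. A call with a gripper value outside its range is refused whole. The fingers move at their own pace and stop on an object; "squeeze" is the grip in N (left out, the last holds). Time passes only in rows, so rows that do not move let the fingers close. It gives the time, the measured TCP pose, the force, the opening and the grip force at its end, in the units of the state.
- manip.read_state(): the state, without advancing time (a new reading comes with each control period).
- manip.camera(name): name is "scene" or "top"; returns (picture, depth): 420x560x3 uint8, blue, green, red; 420x560 float32, mm along the optical axis (not along the pixel's ray), 0 where there is no reading.
- manip.camera_info(name): a dict with "fovy" (degrees; the focal length in pixels is half the picture's height over the tangent of half this angle, whatever the lens; pixels are square), "cx", "cy" (the principal point, pixels), "k1" (the pictures are not rectified: a ray, as slopes to the right and down, at radius r is drawn at 1 + k1 r^2 times it, then the intrinsics apply), "eye" and "orientation" of the camera in the world. Camera axes: x right, y down, z forward; pixel columns grow to the right and rows downward; lengths in mm; the calibration is good to about 2 mm. A picture is of the moment at which its call begins. camera_info takes no time and is no camera call.
- manip.sign_off(): hands the job in; it is judged then, once.
The state is a dict: "clock": time; "joints": joint angles; "qd": joint speeds; "effort": joint torques, N m; "eef_pos": TCP position; "eef_rot": TCP orientation; "wrist_force": force on the tool from outside, world axes, zero at the start; "moment": the same for the moment, N m; "finger_gap": finger opening in mm; "finger_force": force on a finger pad.
Only numpy, scipy, OpenCV 4.12 (cv2) and the standard library are available. Lean on these libraries where they do the work, as an engineer would, in place of code of your own. Each camera call takes 0.05 s, during which the arm holds its last target. There are 200 camera calls.

## Working session

There is one attempt and no reset: what is moved stays moved. The work goes in short steps, Python scripts to look and compute and a tool call to move; the robot and the scene stay as the last step left them, time stands still between calls to the robot, and variables do not carry over. Pictures are saved under pics/ and viewed, at most 10 in all, crops included, and the job is handed in when it is done.

Besides the shell and the picture viewer there is one more tool, called after "Call:" by a JSON object that holds its "op" and its "data". step_arm: Moves the arm, as the interface text tells. Its arguments: {"type":"object","properties":{"series":{"type":"array"},"squeeze":{"type":"number"}},"required":["series"]}

```bash
mkdir -p pics; cat > h.py <<'E'
import numpy as np, cv2
from scipy.spatial.transform import Rotation as R
from cell import manip
def shot(n):
    p,d=manip.camera(n); i=manip.camera_info(n); return p,d,i
def rot(o):
    o=np.array(o,float)
    if o.shape==(3,3): return o
    if o.shape==(4,): raise Exception('quat')
    return R.from_euler('xyz',o).as_matrix()
def cloud(d,i):
    h,w=d.shape; f=h/2/np.tan(np.radians(i['fovy'])/2)
    u,v=np.meshgrid(np.arange(w),np.arange(h))
    x=(u-i['cx'])/f; y=(v-i['cy'])/f
    xu,yu=x.copy(),y.copy()
    for _ in range(10):
        s=1+i['k1']*(xu**2+yu**2); xu,yu=x/s,y/s
    P=np.stack([xu*d,yu*d,d],-1)@rot(i['orientation']).T+np.array(i['eye'])
    P[d==0]=np.nan
    return P
E
python3 - <<'E'
from h import *
for n in('scene','top'):
    p,d,i=shot(n); print(i); cv2.imwrite(f'pics/{n}0.png',p); P=cloud(d,i); np.savez(f'{n}0.npz',p=p,P=P)
    print(P[::60,::80].round().tolist()[3])
print(manip.read_state())
E
```

```text
{'fovy': 43.109871982726595, 'cx': 276.21528016365585, 'cy': 211.31614408681136, 'k1': -0.025451776072518733, 'eye': array([1480.1271448 ,   66.92339985, 1241.58358151]), 'orientation': array([-2.44190868, -0.01900857,  1.82813434])}
[[636.0, -983.0, 84.0], [527.0, -794.0, 27.0], [437.0, -567.0, 0.0], [368.0, -321.0, 0.0], [300.0, -74.0, 3.0], [220.0, 177.0, -7.0], [158.0, 429.0, 3.0]]
{'fovy': 47.57650062786294, 'cx': 286.43177182961796, 'cy': 202.83238589814337, 'k1': 0.01898550677414264, 'eye': array([ 391.10251361, -159.12914919, 1332.93488168]), 'orientation': array([-3.00298619,  0.01124773, -1.59539233])}
[[646.0, 609.0, 89.0], [633.0, 381.0, 127.0], [638.0, 189.0, 76.0], [647.0, -18.0, -1.0], [619.0, -238.0, 116.0], [635.0, -473.0, -4.0], [627.0, -695.0, 5.0]]
{'clock': 0.1, 'joints': array([-1.24559870e+00,  3.00423874e-01,  1.52151304e+00, -3.26209846e-05,
        1.32067634e+00, -6.65902234e-02]), 'qd': array([-0.00104966, -0.00125785, -0.00165016, -0.00117429, -0.00010023,
        0.00063324]), 'effort': array([ 1.82773609e-03, -5.32642651e+01, -3.53283727e+01,  7.09915627e-02,
        2.34476512e-02, -4.50756488e-05]), 'eef_pos': array([ 209.94301397, -508.13508669,  229.94099779]), 'eef_rot': array([-3.14057221e+00, -3.63841493e-05,  3.91795927e-01]), 'wrist_force': array([0.30280268, 0.51162948, 0.571223  ]), 'moment': array([-0.00492864,  0.00764003,  0.01605662]), 'finger_force': 0.0, 'finger_gap': 93.81926016861911}
```

View pics/scene0.png

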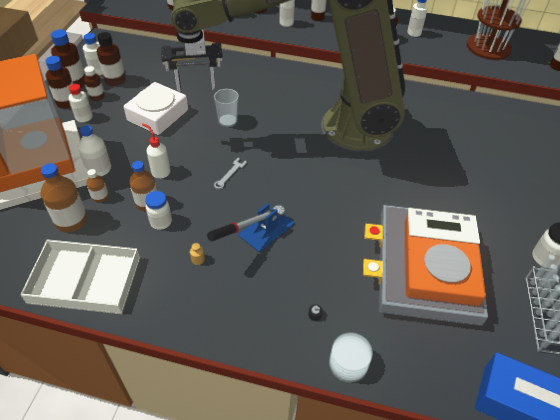

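View pics/top0.png

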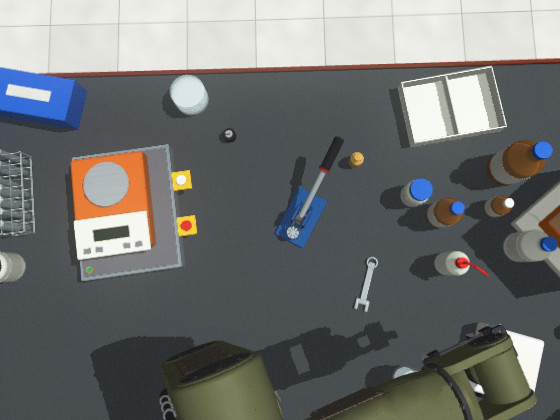

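The scene view shows the platform at right and the jack in the middle. In the top view the red tag is at (187,226), white at (181,180), and the jack base is around (302,215) with its saddle at (292,232) and grip at (332,152). The brass weight at (357,159) stands close to the grip.

```bash
cat >> h.py <<'E'
def blob(p,P,lo,hi,win,zr):
    hsv=cv2.cvtColor(p,cv2.COLOR_BGR2HSV); m=cv2.inRange(hsv,lo,hi)>0
    w=np.zeros_like(m); x0,x1,y0,y1=win; w[y0:y1,x0:x1]=1
    m&=w&(P[...,2]>zr[0])&(P[...,2]<zr[1])
    return m
E
python3 - <<'E'
from h import *
D=np.load('top0.npz');p,P=D['p'],D['P']
def show(n,m):
    q=P[m]; print(n,m.sum(),np.median(q,0).round(1),q.mean(0).round(1)); return q
show('red',blob(p,P,(0,150,80),(8,255,255),(175,200,215,240),(60,100)))
show('white',blob(p,P,(0,0,150),(180,70,255),(170,195,168,192),(60,100)))
y=show('yel',blob(p,P,(18,120,100),(35,255,255),(165,205,165,240),(50,90)))
q=show('blue base',blob(p,P,(100,100,30),(130,255,255),(265,335,175,255),(-10,20)))
print(cv2.minAreaRect(q[:,:2].astype(np.float32)))
q=show('blue high',blob(p,P,(100,100,30),(130,255,255),(265,335,175,255),(60,110)))
print(cv2.minAreaRect(q[:,:2].astype(np.float32)))
m=np.zeros(p.shape[:2],bool);m[130:205,300:348]=1;m&=(P[...,2]>80)
q=show('handle',m); c=q.mean(0);u,s,v=np.linalg.svd(q-c);print(v[0]);t=(q-c)@v[0];print(c+v[0]*t.min(),c+v[0]*t.max())
m=np.zeros(p.shape[:2],bool);m[130:290,60:190]=1;m&=(P[...,2]>62)&(P[...,2]<85)
h=cv2.cvtColor(p,cv2.COLOR_BGR2HSV);m&=(h[...,1]<60)
q=show('granite',cv2.erode(m.astype(np.uint8),np.ones((3,3)))>0);print(cv2.minAreaRect(q[:,:2].astype(np.float32)))
show('brass',blob(p,P,(8,100,60),(25,255,255),(345,368,145,170),(5,80)))
x0,y0,x1,y1=160,120,370,260
cv2.imwrite('pics/crop0.png',cv2.resize(p[y0:y1,x0:x1],None,fx=3.8,fy=3.8,interpolation=cv2.INTER_CUBIC))
E
```

```text
red 76 [514.  118.6  77.8] [513.9 118.9  77.6]
white 134 [636.  140.2  74.7] [635.7 143.7  74.5]
yel 532 [541.2 124.1  72. ] [575.1 124.7  71.8]
blue base 1201 [ 534.1 -189.9    8.6] [ 534.3 -189.1    8.6]
((535.5432739257812, -188.19325256347656), (90.85689544677734, 151.7007598876953), 61.33171844482422)
blue high 121 [ 532.6 -187.6   86. ] [ 533.9 -185.9   84.5]
((548.0057983398438, -194.25201416015625), (40.147830963134766, 78.46446228027344), 61.17962646484375)
handle 610 [ 654.9 -253.4  138.4] [ 648.7 -249.9  134. ]
[-0.78874761  0.43478362 -0.43455773]
[ 714.67515225 -286.32083862  170.31422376] [ 556.83977691 -199.31678861   83.35537764]
granite 3912 [476.5 195.2  72.5] [514.5 219.2  72.4]
((559.03564453125, 263.50299072265625), (332.94317626953125, 294.8278503417969), 6.095897197723389)
brass 177 [ 685.8 -342.6   44.8] [ 686.6 -343.3   46.6]
```

View pics/crop0.png

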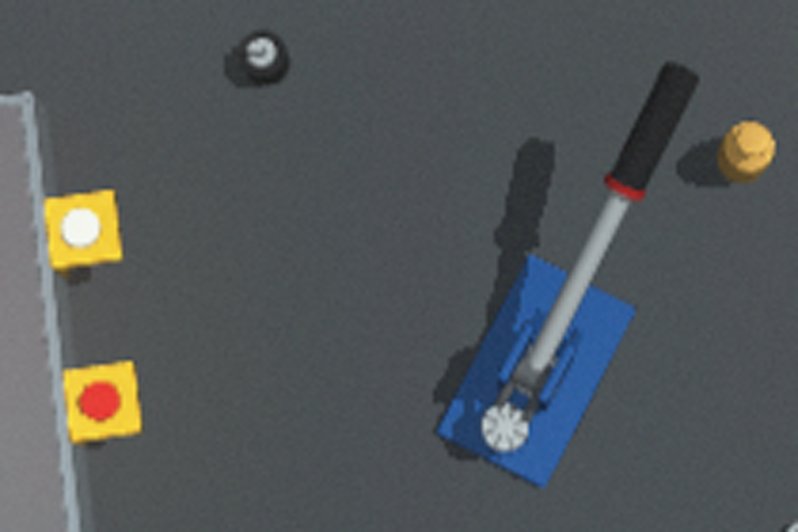

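Call:
{"op": "step_arm", "data": {"series": [23,23,0,0.16,0,23,23,0,0.16,0,23,23,0,0.16,0,23,23,0,0.16,0,23,23,0,0.16,0,23,23,0,0.16,0,23,23,0,0.16,0,23,23,0,0.16,0,23,23,0,0.16,0,23,23,0,0.16,0,23,23,0,0.16,0,23,23,0,0.16,0,23,23,0,0.16,0,23,23,0,0.167,0,0,0,0,0,0], "squeeze": 30}}

```text
clock: 1.98
eef_pos: [532.7, -185.0, 229.9]
eef_rot: [3.142, -0.001, 2.642]
wrist_force: [0.1, 0.5, -0.1]
finger_gap: 93.9
finger_force: 0.0
```

```bash
python3 - <<'E'
from h import *
s=manip.read_state();print(s['clock'],s['eef_pos'],s['eef_rot'],s['joints'])
D=np.load('top0.npz');p,P=D['p'],D['P']
i=manip.camera_info('top')
# ray-plane intersections at known height
f=210/np.tan(np.radians(i['fovy'])/2)
def px2w(uv,z):
    uv=np.atleast_2d(uv).astype(float)
    xy=(uv-[i['cx'],i['cy']])/f; a=xy.copy()
    for _ in range(10): a=xy/(1+i['k1']*(a**2).sum(1,keepdims=True))
    r=np.c_[a,np.ones(len(a))]@rot(i['orientation']).T
    e=np.array(i['eye']); return (e+r*((z-e[2])/r[:,2:]))[:,:2]
def cen(m,z):
    n,l,st,c=cv2.connectedComponentsWithStats(m.astype(np.uint8)); k=1+np.argmax(st[1:,4]); return st[k,4],px2w(c[k],z)[0].round(1)
W=np.full(P.shape,70.)
print('red',cen(blob(p,W,(0,150,80),(8,255,255),(175,200,215,240),(60,100)),78))
print('white',cen(blob(p,W,(0,0,170),(180,60,255),(173,190,172,189),(60,100)),78))
for w in((165,205,165,200),(165,205,210,240)):
    m=blob(p,W,(18,120,100),(35,255,255),w,(50,90)); v,u=np.nonzero(m); r=cv2.minAreaRect(px2w(np.c_[u,v],72).astype(np.float32)); print('lug',r)
# frame edge line: boundary of z>60 towards -y for rows
m=(P[...,2]>62)&(P[...,2]<85); hs=cv2.cvtColor(p,cv2.COLOR_BGR2HSV); m&=hs[...,1]<90
e=[]
for r in list(range(155,168))+list(range(192,213))+list(range(240,262)):
    c=np.nonzero(m[r,150:190])[0]
    if len(c): e.append(P[r,150+c.max()])
e=np.array(e); k=np.polyfit(e[:,0],e[:,1],1); res=e[:,1]-np.polyval(k,e[:,0]); print('edge ang',np.degrees(np.arctan(k[0])),res.std(),k)
E
```

```text
1.975 [ 532.72301622 -185.0266044   229.87749248] [ 3.14157635e+00 -8.53277537e-04  2.64183511e+00] [-3.99277961e-01  3.31909984e-01  1.48038298e+00  1.04830177e-04
  1.33014703e+00 -1.47034177e+00]
red (np.int32(77), array([513.9, 118.9]))
white (np.int32(81), array([636.9, 132.5]))
lug ((636.1635131835938, 132.13040161132812), (53.994441986083984, 50.64026641845703), 7.143713474273682)
lug ((513.702392578125, 117.8253402709961), (52.639137268066406, 50.46866226196289), 6.713111877441406)
edge ang 6.692088411567251 0.7160387903492836 [ 0.11733301 83.15852753]
```

Call:
{"op": "step_arm", "data": {"series": [-0.5,-1,-32,0,0,0,0,-32,0,0,0,0,-32,0,0,0,0,-32,0,0,0,0,-22,0,0,0,0,-10,0,0,0,0,0,0,0.4,0,0,0,0,0.8,0,0,0,0,1,0,0,0,0,1,0,0,0,0,1,0,0,0,0,1], "squeeze": 35}}

```text
clock: 3.48
eef_pos: [531.8, -186.9, 70.7]
eef_rot: [3.141, 0.0, 2.639]
wrist_force: [3.3, 5.3, 2.8]
finger_gap: 39.7
finger_force: 35.0
```

Call:
{"op": "step_arm", "data": {"series": [0,0,4,0,1,0,0,8,0,1,0,8,0,-0.035,1,-0.5,17,0,-0.08,1,-0.5,17,0,-0.08,1,-0.5,17,0,-0.08,1,-0.5,17,0,-0.08,1,-0.5,17,0,-0.08,1,-0.5,17,0,-0.08,1,-0.5,17,0,-0.08,1,-0.5,17,0,-0.08,1,-0.5,17,0,-0.08,1,-0.5,17,0,-0.08,1,-0.5,17,0,-0.08,1,0,4,0,-0.04,1,0,0,-5,0,1,0,0,-5,0,1,0,0,-2,0,1,0,0,0,0,1]}}

```text
clock: 5.85
eef_pos: [525.8, 11.4, 70.7]
eef_rot: [-3.141, -0.0, 1.684]
wrist_force: [-5.0, -0.4, -0.6]
finger_gap: 39.8
finger_force: 35.0
```

```bash
python3 - <<'E'
from h import *
s=manip.read_state();print(s['eef_pos'],s['eef_rot'],s['wrist_force'],s['moment'])
a=[]
for n,w in(('top',(130,330,130,280)),('scene',(250,450,180,330))):
    p,d,i=shot(n); P=cloud(d,i); np.savez(n+'1.npz',p=p,P=P)
    a.append(cv2.resize(p[w[2]:w[3],w[0]:w[1]],(520,390),interpolation=cv2.INTER_CUBIC)[:, :400])
    if n=='top':
        m=blob(p,P,(100,100,30),(130,255,255),(150,300,150,290),(-10,20)); q=P[m]; print(m.sum(),q.mean(0),cv2.minAreaRect(q[:,:2].astype(np.float32)))
cv2.imwrite('pics/b1.png',np.hstack(a))
E
```

```text
[525.8041238   11.39459137  70.65600793] [-3.14094184e+00 -1.40930728e-05  1.68388461e+00] [-4.99904948 -0.39332614 -0.57866043] [-0.0638153   0.7680879  -0.00990497]
507 [522.11412874 -42.25038839   8.0684826 ] ((528.6777954101562, -37.126739501953125), (91.25170135498047, 66.82209014892578), 5.309323310852051)
```

View pics/b1.png

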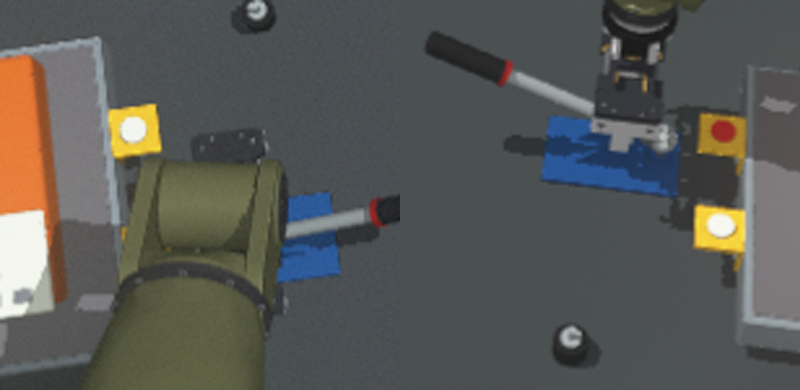

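Left: the top view, with the arm covering the saddle. Right: the scene view, with the jack standing in line before the red lug and the saddle at about (660,137) short of it. I'll check line-up from the scene cloud.

```bash
python3 - <<'E'
from h import *
D=np.load('scene1.npz');p,P=D['p'],D['P']
m=blob(p,P,(100,100,30),(130,255,255),(350,440,210,300),(-10,100))
m=blob(p,P,(100,100,30),(130,255,255),(270,350,215,270),(2,16)); q=P[m]; print(m.sum(),q.mean(0),cv2.minAreaRect(q[:,:2].astype(np.float32)))
m=blob(p,P,(0,120,60),(8,255,255),(355,390,215,245),(60,95)); print('red',m.sum(),P[m].mean(0))
m=blob(p,P,(0,0,150),(180,60,255),(355,390,255,285),(60,95)); print('white',m.sum(),P[m].mean(0))
m=np.zeros(p.shape[:2],bool);m[185:235,250:302]=1;m&=P[...,2]>75
q=P[m];c=q.mean(0);v=np.linalg.svd(q-c)[2][0];print('handle',c,v,np.degrees(np.arctan2(v[1],v[0])))
m=np.zeros(p.shape[:2],bool);m[225:245,345:362]=1;m&=(P[...,2]>42)&(P[...,2]<56);h=cv2.cvtColor(p,cv2.COLOR_BGR2HSV);m&=(h[...,1]<60)&(h[...,2]>110)
q=P[m];print('saddle',len(q),q.mean(0) if len(q) else '')
print(manip.read_state()['wrist_force'])
E
```

```text
730 [543.89430758 -12.93247418   8.3430892 ] ((529.5074462890625, -3.9889678955078125), (98.1461410522461, 129.9993896484375), 6.126176834106445)
red 54 [519.15865789 119.29900084  77.88496894]
white 147 [640.02041376 150.34223534  73.5117047 ]
handle [ 551.79588956 -146.97769705  144.0599657 ] [ 0.111856   -0.89943301  0.42250266] -82.91093444466102
saddle 44 [524.19405063  60.09527725  49.69335809]
[-5.25741014 -0.00608219  0.39015943]
```

Call:
{"op": "step_arm", "data": {"series": [-0.8,8,0,0,1,-0.8,8,0,0,1,-0.8,8,0,0,1,-0.8,8,0,0,1,-0.8,8,0,0,1,-0.8,8,0,0,1,-0.5,4,0,0,1,0,0,0,0,1]}}

```text
clock: 6.95
eef_pos: [520.8, 64.4, 70.6]
eef_rot: [3.141, -0.001, 1.684]
wrist_force: [-0.3, 4.1, 1.8]
finger_gap: 40.2
finger_force: 35.0
```

Call:
{"op": "step_arm", "data": {"series": [-0.2,2,0,0,1,0,0,0,0,1]}}

```text
clock: 7.2
eef_pos: [520.7, 65.6, 70.6]
eef_rot: [3.141, 0.0, 1.684]
wrist_force: [-0.3, -3.9, 1.4]
finger_gap: 39.9
finger_force: 35.0
```

Call:
{"op": "step_arm", "data": {"series": [-0.2,2,0,0,1,0,0,0,0,1]}}

```text
clock: 7.45
eef_pos: [520.5, 67.5, 70.6]
eef_rot: [3.141, 0.0, 1.684]
wrist_force: [2.2, -4.8, 2.4]
finger_gap: 39.9
finger_force: 35.0
```

Call:
{"op": "step_arm", "data": {"series": [-0.2,2,0,0,1,0,0,0,0,1]}}

```text
clock: 7.7
eef_pos: [520.4, 69.5, 70.6]
eef_rot: [3.141, 0.0, 1.684]
wrist_force: [2.0, -3.8, 2.3]
finger_gap: 40.0
finger_force: 35.0
```

Call:
{"op": "step_arm", "data": {"series": [-0.1,1,0,0,1,0,0,0,0,1]}}

```text
clock: 7.95
eef_pos: [520.2, 70.4, 70.6]
eef_rot: [3.141, 0.0, 1.684]
wrist_force: [1.5, -5.4, 2.8]
finger_gap: 40.0
finger_force: 35.0
```

Call:
{"op": "step_arm", "data": {"series": [-0.1,1,0,0,1,0,0,0,0,1]}}

```text
clock: 8.2
eef_pos: [520.1, 71.4, 70.6]
eef_rot: [3.141, 0.0, 1.684]
wrist_force: [1.6, -5.8, 2.6]
finger_gap: 39.9
finger_force: 35.0
```

Call:
{"op": "step_arm", "data": {"series": [-0.1,1,0,0,1,0,0,0,0,1]}}

```text
clock: 8.45
eef_pos: [520.1, 72.5, 70.6]
eef_rot: [3.141, 0.0, 1.684]
wrist_force: [1.0, -5.1, 2.1]
finger_gap: 39.8
finger_force: 35.0
```

Call:
{"op": "step_arm", "data": {"series": [-0.1,0.7,0,0,1,0,0,0,0,1]}}

```text
clock: 8.7
eef_pos: [520.0, 73.1, 70.6]
eef_rot: [3.141, 0.0, 1.684]
wrist_force: [2.3, -5.9, 1.7]
finger_gap: 40.2
finger_force: 35.0
```

Call:
{"op": "step_arm", "data": {"series": [-0.1,0.8,0,0,1,0,0,0,0,1]}}

```text
clock: 8.95
eef_pos: [519.8, 73.9, 70.6]
eef_rot: [3.141, 0.0, 1.684]
wrist_force: [2.4, -6.6, 2.3]
finger_gap: 40.0
finger_force: 35.0
```

Call:
{"op": "step_arm", "data": {"series": [-0.1,0.8,0,0,1,0,0,0,0,1]}}

```text
clock: 9.2
eef_pos: [519.8, 74.0, 70.6]
eef_rot: [3.141, 0.001, 1.684]
wrist_force: [2.4, -11.9, 2.3]
finger_gap: 39.6
finger_force: 35.0
```

```bash
python3 - <<'E'
from h import *
p,d,i=shot('scene');P=cloud(d,i);np.savez('scene2.npz',p=p,P=P)
D=np.load('scene1.npz')
for n,(q,Q) in {'pre':(D['p'],D['P']),'now':(p,P)}.items():
    m=blob(q,Q,(0,120,60),(8,255,255),(355,390,215,245),(60,95)); v,u=np.nonzero(m);print(n,'red',len(u),u.mean(),v.mean(),Q[m].mean(0))
    m=blob(q,Q,(0,0,150),(180,60,255),(360,385,258,278),(60,95)); v,u=np.nonzero(m);print(n,'white',len(u),u.mean(),v.mean())
cv2.imwrite('pics/c2.png',cv2.resize(p[190:300,290:430],(764,600),interpolation=cv2.INTER_CUBIC))
E
```

```text
pre red 54 373.9259259259259 229.96296296296296 [519.15865789 119.29900084  77.88496894]
pre white 108 377.0 266.8240740740741
now red 18 376.55555555555554 230.44444444444446 [518.75426517 126.67095041  77.73105089]
now white 109 376.95412844036696 266.7889908256881
```

View pics/c2.png

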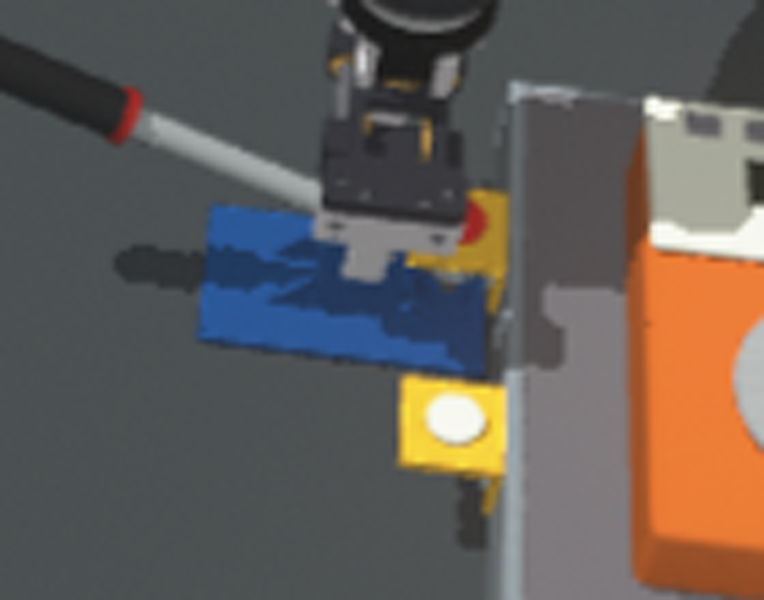

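The shoulder is against the lug: y stopped while the push rose by about 6 N. The white tag at (455,418) hasn't moved. Now to release and go over the grip.

Call:
{"op": "step_arm", "data": {"series": [0,0,0,0,0.5,0,0,0,0,0,0,0,0,0,0,0,0,0,0,0,0,0,15,0,0,0,0,35,0,0,0,0,35,0,0,0,0,35,0,0,0,0,35,0,0,2.4,-21,0,0,0,2.4,-21,0,0,0,2.4,-21,0,0,0,2.4,-21,0,0,0,2.4,-21,0,0,0,2.4,-21,0,0,0,2.4,-21,0,0,0,2.4,-21,0,0,0,0,0,0,0,0]}}

```text
clock: 11.5
eef_pos: [538.7, -94.1, 225.8]
eef_rot: [3.141, 0.0, 1.682]
wrist_force: [0.8, 0.0, 0.3]
finger_gap: 93.8
finger_force: 0.0
```

```bash
python3 - <<'E'
from h import *
s=manip.read_state();print(s['eef_pos'],s['eef_rot'])
T={}
for n in('scene','top'):
    p,d,i=shot(n);P=cloud(d,i);np.savez(n+'3.npz',p=p,P=P); T[n]=(p,P)
p,P=T['scene']
m=blob(p,P,(0,120,60),(8,255,255),(355,390,215,245),(60,95)); v,u=np.nonzero(m);print('red',len(u),u.mean(),v.mean())
m=blob(p,P,(0,0,150),(180,60,255),(360,385,258,278),(60,95)); v,u=np.nonzero(m);print('white',len(u),u.mean(),v.mean())
m=blob(p,P,(100,100,30),(130,255,255),(290,400,215,270),(2,16)); q=P[m]; print(cv2.minAreaRect(q[:,:2].astype(np.float32)))
p,P=T['top']
m=blob(p,P,(0,150,80),(8,255,255),(175,200,215,240),(60,100));print('top red',m.sum(),P[m].mean(0) if m.any() else '')
a=cv2.resize(T['scene'][0][180:300,240:400],(533,400)); b=cv2.resize(p[140:290,160:260],(267,400))
cv2.imwrite('pics/d3.png',np.hstack([a,b]))
E
```

```text
[538.73871766 -94.08607773 225.83558279] [3.14126751e+00 1.21087252e-04 1.68219721e+00]
red 53 373.8679245283019 229.9245283018868
white 109 376.95412844036696 266.7889908256881
((506.07415771484375, 66.786376953125), (131.3040771484375, 150.4480438232422), 6.018867015838623)
top red 73 [513.94740989 118.51769777  77.86463222]
```

View pics/d3.png

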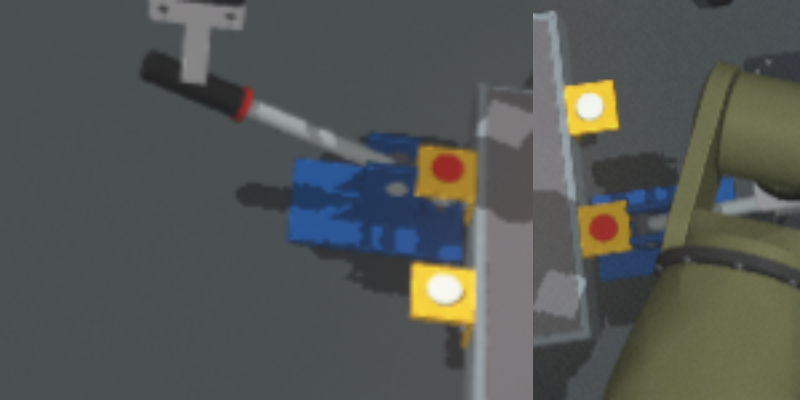

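The tags are unmoved and the jack sits squarely under the red lug, with the grip between the fingers. Next I'll take hold of it.

Call:
{"op": "step_arm", "data": {"series": [0.2,-1,-25,0,0,0,-1,-25,0,0,0,0,-20,0,0,0,0,-9,0,0,0,0,0,0,0.5,0,0,0,0,0.7,0,0,0,0,0.8,0,0,0,0,0.9,0,0,0,0,1,0,0,0,0,1], "squeeze": 35}}

```text
clock: 12.85
eef_pos: [538.9, -95.0, 146.5]
eef_rot: [3.142, 0.0, 1.684]
wrist_force: [0.0, 0.4, 0.6]
finger_gap: 37.3
finger_force: 0.0
```

Call:
{"op": "step_arm", "data": {"series": [0,0,0,0,1,0,0,0,0,1,0,0,0,0,1]}}

```text
clock: 13.22
eef_pos: [538.9, -95.0, 146.4]
eef_rot: [3.142, 0.0, 1.684]
wrist_force: [0.7, 0.4, 0.5]
finger_gap: 24.9
finger_force: 35.0
```

Call:
{"op": "step_arm", "data": {"series": [0.4,-3.8,-9,0,1,0.4,-3.2,-9.2,0,1,0.3,-2.8,-9.3,0,1,0.3,-2.4,-9.4,0,1,0,0,0,0,1]}}

```text
clock: 13.85
eef_pos: [540.1, -107.7, 108.6]
eef_rot: [-3.141, 0.0, 1.683]
wrist_force: [1.1, -4.0, 3.8]
finger_gap: 25.3
finger_force: 35.0
```

Call:
{"op": "step_arm", "data": {"series": [0.1,-0.7,-3.8,0,1,0.1,-0.7,-3.8,0,1,0.1,-0.7,-3.8,0,1,0,0,0,0,1]}}

```text
clock: 14.35
eef_pos: [540.5, -109.5, 98.4]
eef_rot: [-3.141, 0.0, 1.684]
wrist_force: [-4.0, -2.9, 12.7]
finger_gap: 25.2
finger_force: 35.0
```

Call:
{"op": "step_arm", "data": {"series": [0.1,-0.5,-3,0,1,0,0,0,0,1]}}

```text
clock: 14.6
eef_pos: [540.5, -109.9, 95.4]
eef_rot: [-3.141, 0.0, 1.684]
wrist_force: [-5.3, -3.2, 12.6]
finger_gap: 25.1
finger_force: 35.0
```

Call:
{"op": "step_arm", "data": {"series": [-0.1,0.5,3,0,1,-0.1,0.7,3.8,0,1,-0.1,0.7,3.8,0,1,-0.1,0.7,3.8,0,1,-0.3,2.4,9.4,0,1,-0.3,2.8,9.3,0,1,-0.4,3.2,9.2,0,1,-0.4,3.8,8.5,0,1,0,0,0,0,1,0,0,0,0,1]}}

```text
clock: 15.85
eef_pos: [538.8, -95.1, 145.7]
eef_rot: [-3.141, 0.0, 1.684]
wrist_force: [0.8, -1.1, -3.0]
finger_gap: 25.1
finger_force: 35.0
```

```bash
python3 - <<'E'
from h import *
s=manip.read_state();print(s['eef_pos'],s['wrist_force'])
p,d,i=shot('scene');P=cloud(d,i)
for lo,hi,w in (((0,120,60),(8,255,255),(355,390,215,245)),((0,0,150),(180,60,255),(360,385,258,278))):
    m=blob(p,P,lo,hi,w,(60,95)); v,u=np.nonzero(m);print(len(u),u.mean(),v.mean())
q=np.load('scene3.npz')['p'].astype(int); dd=np.abs(p.astype(int)-q).sum(2)[195:300,290:500]; print('changed px',(dd>60).sum())
E
```

```text
[538.81790706 -95.14545962 145.65680811] [ 0.84790231 -1.08376362 -3.0345221 ]
54 373.9259259259259 229.96296296296296
109 376.7798165137615 266.73394495412845
changed px 1784
```

Call:
{"op": "step_arm", "data": {"series": [0.4,-3.7,-8.5,0,1,0.4,-3.3,-9.2,0,1,0.3,-2.8,-9.3,0,1,0.3,-2.4,-9.4,0,1,0.1,-1,-4.8,0,1,0.1,-1,-4.8,0,1,0.1,-0.7,-4.8,0,1,0.1,-0.7,-4.8,0,1,0,-0.5,-4.8,0,1,0,-0.4,-4.8,0,1,0,-0.3,-4.8,0,1,0,-0.2,-4.8,0,1,0,0,-4.8,0,1,0,0.1,-4.8,0,1,0,0,0,0,1]}}

```text
clock: 17.77
eef_pos: [541.0, -112.4, 62.1]
eef_rot: [3.141, 0.001, 1.684]
wrist_force: [-2.0, -4.6, 12.7]
finger_gap: 25.3
finger_force: 35.0
```

Call:
{"op": "step_arm", "data": {"series": [0,0.3,-4.8,0,1,0,0.3,-4.8,0,1,0,0.5,-4.8,0,1,0,0.6,-4.8,0,1,0,0,0,0,1]}}

```text
clock: 18.4
eef_pos: [540.9, -110.8, 42.8]
eef_rot: [3.141, 0.001, 1.684]
wrist_force: [-2.9, -6.2, 12.3]
finger_gap: 25.1
finger_force: 35.0
```

Call:
{"op": "step_arm", "data": {"series": [0,0.2,-1.5,0,1,0,0,0,0,1]}}

```text
clock: 18.65
eef_pos: [540.9, -110.7, 41.5]
eef_rot: [3.141, 0.001, 1.684]
wrist_force: [-2.6, -6.6, 11.8]
finger_gap: 25.2
finger_force: 35.0
```

Call:
{"op": "step_arm", "data": {"series": [0,0.1,-1,0,1,0,0,0,0,1]}}

```text
clock: 18.9
eef_pos: [540.9, -110.6, 40.5]
eef_rot: [3.141, 0.001, 1.684]
wrist_force: [-3.2, -6.0, 12.1]
finger_gap: 25.2
finger_force: 35.0
```

Call:
{"op": "step_arm", "data": {"series": [0,0.1,-1,0,1,0,0,0,0,1]}}

```text
clock: 19.15
eef_pos: [540.9, -110.4, 39.5]
eef_rot: [3.141, 0.001, 1.684]
wrist_force: [-2.9, -6.2, 13.3]
finger_gap: 25.2
finger_force: 35.0
```

```bash
python3 - <<'E'
from h import *
s=manip.read_state();print(s['eef_pos'],s['wrist_force'])
p,d,i=shot('scene');P=cloud(d,i)
Q=np.load('scene3.npz');
for q,W in((Q['p'],Q['P']),(p,P)):
  for lo,hi,w in (((0,120,60),(8,255,255),(355,390,205,245)),((0,0,150),(180,60,255),(360,385,248,278))):
    m=blob(q,W,lo,hi,w,(60,105)); print(m.sum(),W[m].mean(0))
  m=np.zeros(q.shape[:2],bool);m[215:300,386:398]=1;m&=W[...,2]>60;print('front edge z',np.median(W[m],0))
cv2.imwrite('pics/e4.png',cv2.resize(p[170:320,240:440],(800,600),interpolation=cv2.INTER_CUBIC))
E
```

```text
[ 540.87342451 -110.37947904   39.51635395] [-2.86389998 -6.22466563 13.28347488]
53 [519.13023235 119.12111709  77.96119886]
129 [629.69598698 146.40332644  73.98651414]
front edge z [595.01017624 178.62266245  72.97191061]
56 [519.76823419 120.0348293   92.51975293]
93 [637.15871956 141.34226771  89.8284789 ]
front edge z [602.84540362 177.33640463  84.17993593]
```

View pics/e4.png

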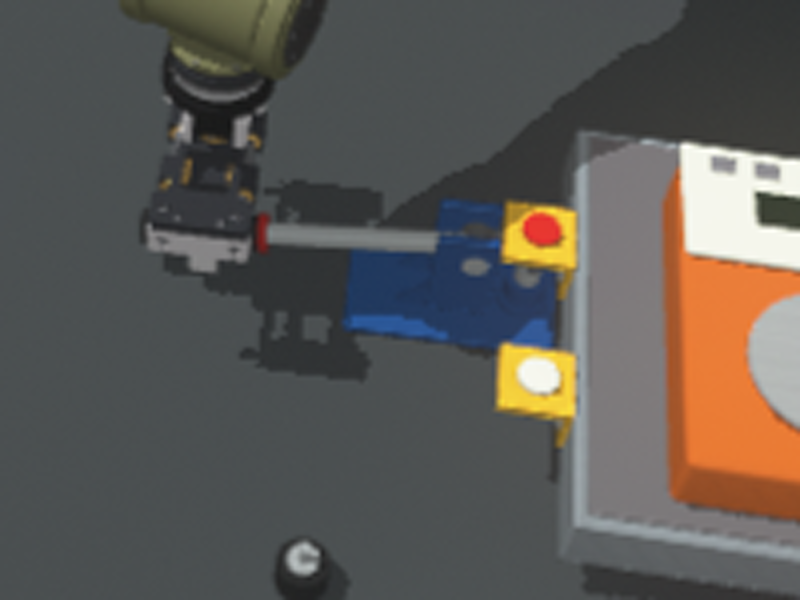

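The platform is up: the red-tag lug has risen about 14.5 mm and both tags are in place. I'll press the last bit to the stop.

Call:
{"op": "step_arm", "data": {"series": [0,0.1,-1,0,1,0,0,0,0,1]}}

```text
clock: 19.45
eef_pos: [540.8, -110.3, 38.5]
eef_rot: [3.141, 0.001, 1.684]
wrist_force: [-3.4, -5.1, 12.4]
finger_gap: 25.0
finger_force: 35.0
```

Call:
{"op": "step_arm", "data": {"series": [0,0.1,-0.7,0,1,0,0,0,0,1]}}

```text
clock: 19.7
eef_pos: [540.9, -110.2, 37.8]
eef_rot: [3.141, 0.001, 1.684]
wrist_force: [-3.1, -4.8, 12.6]
finger_gap: 25.2
finger_force: 35.0
```

Call:
{"op": "step_arm", "data": {"series": [0,0.1,-1,0,1,0,0,0,0,1]}}

```text
clock: 19.95
eef_pos: [540.8, -110.0, 36.8]
eef_rot: [3.141, 0.001, 1.684]
wrist_force: [-3.4, -5.2, 12.4]
finger_gap: 25.1
finger_force: 35.0
```

Call:
{"op": "step_arm", "data": {"series": [0,0.1,-1,0,1,0,0,0,0,1]}}

```text
clock: 20.2
eef_pos: [540.8, -109.9, 35.8]
eef_rot: [3.141, 0.001, 1.684]
wrist_force: [-3.2, -4.8, 12.9]
finger_gap: 25.5
finger_force: 35.0
```

```bash
python3 - <<'E'
from h import *
s=manip.read_state();print(s['eef_pos'],s['wrist_force'])
p,d,i=shot('scene');P=cloud(d,i)
m=blob(p,P,(0,120,60),(8,255,255),(355,390,205,245),(60,105)); print(m.sum(),P[m].mean(0))
m=np.zeros(p.shape[:2],bool);m[222:234,310:345]=1;m&=(P[...,2]>25)&(P[...,2]<90);h=cv2.cvtColor(p,cv2.COLOR_BGR2HSV);m&=(h[...,1]<60)&(h[...,2]>90)
q=P[m];c=q.mean(0);v=np.linalg.svd(q-c)[2][0];v*=np.sign(v[1]);print(len(q),c,'slope',np.arcsin(v[2]))
E
```

```text
[ 540.80745725 -109.8610013    35.77065216] [-3.23032485 -4.8366003  12.88303009]
56 [519.90449198 120.02176103  92.68456625]
180 [534.66913677  -9.39600838  55.48653787] slope 0.1255511592608391
```

Call:
{"op": "step_arm", "data": {"series": [0,0,0,0,1,0,0,0,0,1,0,0,-0.7,0,1,0,0,0,0,1], "squeeze": 60}}

```text
clock: 20.75
eef_pos: [540.8, -109.8, 35.1]
eef_rot: [3.141, 0.001, 1.684]
wrist_force: [-4.0, -3.5, 12.0]
finger_gap: 24.4
finger_force: 60.0
```

Call:
{"op": "step_arm", "data": {"series": [0,0,-0.8,0,1,0,0,0,0,1]}}

```text
clock: 21.0
eef_pos: [540.8, -109.7, 34.3]
eef_rot: [3.141, 0.0, 1.684]
wrist_force: [-3.8, -2.8, 13.5]
finger_gap: 24.9
finger_force: 60.0
```

Call:
{"op": "step_arm", "data": {"series": [0,0.2,-1,0,1,0,0,0,0,1]}}

```text
clock: 21.25
eef_pos: [540.8, -109.6, 33.5]
eef_rot: [3.141, 0.001, 1.684]
wrist_force: [-4.5, -4.0, 16.9]
finger_gap: 25.0
finger_force: 60.0
```

```bash
cat > m.py <<'E'
from h import *
s=manip.read_state();print(s['clock'],s['eef_pos'],s['wrist_force'],s['moment'])
A=[]
for _ in range(3):
    p,d,i=shot('scene');P=cloud(d,i)
    m=blob(p,P,(0,120,60),(8,255,255),(355,390,205,245),(60,105)); t=P[m].mean(0)[2]
    m=np.zeros(p.shape[:2],bool);m[222:234,310:345]=1;m&=(P[...,2]>25)&(P[...,2]<90);h=cv2.cvtColor(p,cv2.COLOR_BGR2HSV);m&=(h[...,1]<60)&(h[...,2]>90)
    q=P[m];c=q.mean(0);v=np.linalg.svd(q-c)[2][0];v*=np.sign(v[1]);A.append([t,np.arcsin(v[2]),c[2]])
print(np.round(A,3))
cv2.imwrite('pics/f5.png',cv2.resize(p[200:260,260:400],(800,343),interpolation=cv2.INTER_CUBIC))
E
python3 m.py
```

```text
21.25 [ 540.81104919 -109.5553644    33.53895732] [-4.54923466 -3.9922733  16.86375893] [-0.34362259  0.90019141 -0.03560213]
[[93.201  0.137 54.925]
 [93.148  0.137 55.032]
 [93.404  0.144 54.892]]
```

View pics/f5.png

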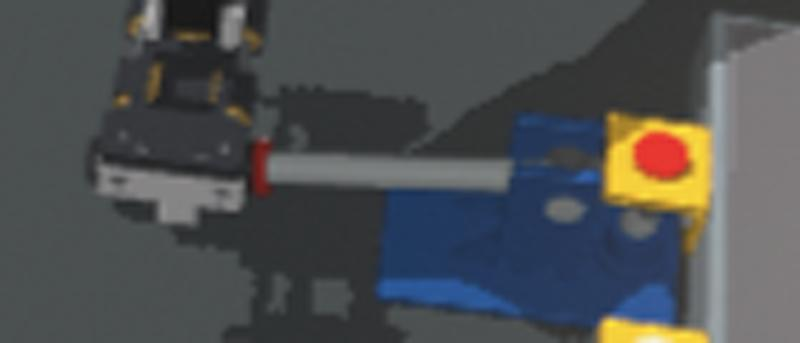

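The handle slope now reads 0.14 rad below level, the lug is up 15 mm and the force is rising, so it is at the stop. One last small press, a hold to check it stays put, then hand in.

Call:
{"op": "step_arm", "data": {"series": [0,0,-0.6,0,1,0,0,0,0,1,0,0,0,0,1,0,0,0,0,1,0,0,0,0,1,0,0,0,0,1,0,0,0,0,1,0,0,0,0,1]}}

```text
clock: 22.4
eef_pos: [540.8, -109.5, 33.2]
eef_rot: [3.141, 0.001, 1.684]
wrist_force: [-7.3, -3.1, 19.6]
finger_gap: 24.9
finger_force: 60.0
```

```bash
python3 m.py
```

```text
22.4 [ 540.82504575 -109.54547249   33.22032435] [-7.28325442 -3.14197023 19.59364253] [-0.20919973  1.2044007   0.05670158]
[[92.689  0.135 54.999]
 [93.549  0.151 55.062]
 [92.81   0.146 54.618]]
```

```bash
python3 -c "
from cell import manip
print(manip.sign_off())"
```

```text
the job is handed in; nothing more can be done
None
```

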